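# Wedge up the front edge of the graphite marver against the dial gauge and hold it

## Task

The bench marver dips at the front. First bring the dial gauge down by its knurled knob until its foot stands on the marver plate with the plunger pushed in about 4 mm, and leave it there; then take the long hardwood wedge, lay it flat on the bench and slide it, thin end first, straight in under the middle of the plate's front edge until the gauge shows that edge has just lifted, about 3 mm more on the gauge. Finish holding the wedge there in the gripper, still flat on the bench and alone carrying the front of the plate, with the back of the plate still seated; leave all other things on the bench where they are.

Things in the scene. Friction and masses are not known exactly. Their poses are not given: they have to be found in the camera images.
- marver_bed: Dark iron bed fixed to the bench, carrying the marver. Origin: on the bench, middle of its front (robot side); x to the back (the way the wedge goes in), y left, z up. Two bearers along x, 18 mm high, 162 mm long, 136 mm apart (196 mm over all); fence at the back (x = 162 mm). The front between the bearers is open to the bench: an 18 mm high gap under the plate, 136 mm wide, 138 mm deep.
- marver_front_left (a point): Lower front edge of the marver plate, 85 mm left of its middle; 18 mm above the bench while the plate lies flat on the bearers.
- marver_front_right (a point): The same lower front edge, 85 mm right of the middle.
- marver_back (a point): Middle of the plate's lower back edge, 160 mm behind the front edge; stays 18 mm above the bench.
- marver: Loose dark grey graphite plate, 160 mm (x) by 180 mm (y), 14 mm thick, about 0.72 kg, lying on the bed's bearers, top 32 mm above the bench. Origin: centre of its underside; x to the back. Its front edge is flush with the bed's front and it may slide back 1.5 mm to the fence.
- gauge_stand: Iron foot 80 x 70 x 18 mm with a 16 mm steel column, 120 mm high, bolted beside the bed's left side. Origin: on the bench under the column. Turned like the bed: the gauge's arm points along its -y, over the plate.
- gauge_carriage (a joint): How far the gauge's carriage (sleeve, arm, knob, dial) has slid down the column, m: 0 at the top, at most 0.034. Friction holds it where it is left; moving it down takes about 6 N, up about 10 N. With the plate flat the foot touches it at 0.024; each mm lower pushes the plunger in 1 mm (0.028 gives 4 mm).
- gauge_plunger (a joint): Gauge reading: how far the sprung plunger is pushed into the dial, m: 0 fully out, at most 0.014; spring 0.7 N plus 0.18 N per mm. The dial (50 mm round, face up) has a needle that turns clockwise once in 10 mm and points to the robot (the stand's -x) at 0.
- gauge_knob (a point): Centre of the top of the knurled steel knob (upright, 22 mm diameter, 24 mm tall) on the gauge's arm, 70 mm from the column, 65 mm from the dial's centre. Top 118 mm above the bench with the carriage at 0, 94 mm when the foot just touches the flat plate, 90 mm with the plunger 4 mm in. The arm's bar, 12 mm wide, is 5 mm below the knob.
- gauge_foot (a point): Tip of the plunger's 8 mm ball foot under the dial, 135 mm from the column; it stands on the plate 25 to 42 mm behind the front edge, so the front edge lifts about 1.25 times what the gauge shows.
- wedge_center (a point): Centre of the long wooden wedge (loose, about 85 g), half-way along, 11 mm above its flat sole. 160 mm long, 32 mm wide, upright sides; height falls evenly from 38 mm at the heel (-x end) to 6 mm at the toe (+x end), 1 in 5. It meets the plate with its toe 60 mm behind the front edge; every 5 mm more lifts the edge 1 mm. Pushing takes 8 to 15 N.
- wedge: The same wedge; origin in the centre of its sole, x to the toe.
- stub_wedge: Not needed: a short wedge, 80 mm long, 32 mm wide, 38 mm at the heel. Leave it.
- packing_block: Not needed: a straight wooden block 150 x 32 x 38 mm, no taper. Leave it.
- jacks: Bystander, to be left alone: steel jacks, 230 mm long, lying flat.
- paddle: Bystander, to be left alone: graphite paddle with a wooden handle, 260 mm long.
- paperweight: Bystander, to be left alone: round glass paperweight, 76 mm across, 56 mm tall.
- frit_jar: Bystander, to be left alone: lidded jar, 68 mm across, 95 mm tall.
There are look-alikes about, which are no part of the job. Leave any yellow look-alike of the wedge alone.

How it is judged:
On the way, in this order (a step that is already met when the one before it is completed fails the run):
1. the gauge's foot stands on the plate with the plunger 2 to 7 mm in, the plate still flat on its bearers, and the gripper has let go of the gauge (value of joint gauge_plunger between 0.002 and 0.007 m and contact force between the fingers and gauge_stand below 0.2 N and height (world z) of each of marver_front_left, marver_front_right below 0.0192 m), for 0.3 s.
2. the wedge lies flat on the bench between the bearers, square to the front edge and its toe under the plate, the plate not lifted yet (y of wedge_center in the frame of marver_bed between -0.03 and 0.03 m and angle between the x axis of wedge_center and the x axis of marver_bed, either way round below 0.2 rad and angle between wedge_center's own z axis and vertical below 0.06 rad and height (world z) of each of marver_front_left, marver_front_right below 0.0192 m and x of wedge_center in the frame of marver_bed above -0.078 m and height (world z) of wedge_center between 0.009 and 0.0135 m), for 0.05 s.
At the end, for the whole second after the job is handed in: Both front corners of the plate 2 to 6 mm off the bearers, back edge seated; the long wedge flat on the bench, square (0.2 rad) and within 30 mm of the middle, carrying the front (over 0.8 N) and gripped (over 2 N); robot clear of plate and gauge, gauge foot on the plate, all still (height (world z) of marver_front_left between 0.02 and 0.024 m and height (world z) of marver_front_right between 0.02 and 0.024 m and height (world z) of marver_back between 0.0165 and 0.0195 m and y of wedge_center in the frame of marver_bed between -0.03 and 0.03 m and angle between the x axis of wedge_center and the x axis of marver_bed, either way round below 0.2 rad and angle between wedge_center's own z axis and vertical below 0.06 rad and x of wedge_center in the frame of marver_bed above -0.03 m and contact force between wedge and marver above 0.8 N and contact force between the fingers and wedge above 2 N and contact force between each of the arm, the fingers and marver below 0.2 N and contact force between the fingers and gauge_stand below 0.2 N and linear speed of each of marver, wedge below 0.01 m/s and value of joint gauge_plunger above 0.003 m and height (world z) of wedge_center between 0.009 and 0.0135 m); the arm keeps its last pose, push and grip.
It fails at once if another loose thing on the bench (stub wedge, packing block, jacks, paddle, paperweight or frit jar) is moved by more than 15 mm (distance of any of stub_wedge, packing_block, jacks, paddle, paperweight, frit_jar from where it was at the start of the episode above 0.015 m).
It fails at once if the plate's back edge is lifted or the plate pulled forward off its bed (height (world z) of marver_back above 0.024 m or x of marver in the frame of marver_bed below 0.07 m).
It also fails if it takes over 61 s, if anything falls off the work surface, if the arm or the gripper's body presses on something with over 40 N, if the wrist force passes 120 N, or if a joint passes its speed limit or range.

## Robot

A 6-joint arm with a two-finger parallel gripper is mounted at the origin on the work surface. World frame = base frame: x ahead of the robot, y to its left, z up, the work surface at z = 0. Lengths are in m, angles in rad, forces in N, time in s.
With the tool pointing down it reaches from about 0.375 to 0.9 m from the base axis. Payload 3.1 kg.
Tool frame: the origin (TCP) lies midway between the tips of the shut fingers; the grasp point (between the pads) lies 19 mm behind it (bot.grip_point_offset is the distance from the TCP to the grasp point, in m); z points along the fingers, y is the direction in which the jaws open and shut (so a half turn about z gives the same grasp; the last joint's range is limited). The gripper opens to 87 mm and grips with 3 to 60 N. Pads are 19 mm wide; open, the fingers measure 117 mm over their backs; the gripper's body (75 mm by 190 mm) begins 51 mm behind the grasp point.
Start: joints at [1.117, 0.527, 1.433, -0, 1.181, -0.178], TCP at [0.17, 0.601, 0.223] pointing down, gripper open.
Joint ranges: [-3.08, 3.08], [-0.75, 2.2], [0.22, 2.44], [-1.43, 4.57], [0, 2.65], [-2.85, 2.85]. Speed limits (rad/s): [2.79, 2.79, 3.14, 3.14, 3.14, 3.14].

## Interface

Orientations are given as a rotation vector (axis times angle).
In Python, from cell import bot gives the robot as it stands. The module is installed in compiled form; this text tells all that it offers.
- The arm moves only by the tool play_rows, never from a script. Its argument "series" is a list of rows, each an object of numbers: "x", "y", "z": the shift along the tool's x, y, z in m; "rx", "ry", "rz": the turn, a rotation vector about the tool's x, y, z in rad; "claw": the opening in per cent of the stroke, from 0 (shut) to 100 (fully open). In form: [{"x": .., "y": .., "z": .., "rx": .., "ry": .., "rz": .., "claw": ..}, ...]. A call has 1 to 20 rows; each row shifts and turns the pose as measured when the row begins, along the tool's axes as they then stand; what a row does not reach is not made up. A row lasts 1/8 s, in which the tool goes at most 62.5 mm and 10.7 degrees, less where a joint would pass 70% of its speed; a pose out of reach is approached as far as the arm can. A call with a gripper value outside its range is refused whole. The fingers move at their own pace and stop on an object; the grip force is fixed at half the most. Time passes only in rows, so rows that do not move let the fingers close. It gives the time, the measured TCP pose, the force and the opening at its end, in the units of the state.
- bot.get_state(): the state, without advancing time (a new reading comes with each control period).
- bot.read_camera(name): name is "scene" or "side" or "wrist"; returns (picture, depth): 480x640x3 uint8, red, green, blue; 480x640 float32, m along the optical axis (not along the pixel's ray), 0 where there is no reading.
- bot.camera_info(name): a dict with "fov_y" (degrees; the focal length in pixels is half the picture's height over the tangent of half this angle, whatever the lens; pixels are square), "cx", "cy" (the principal point, pixels), "cam_to_world" (4x4, takes a point from camera to world coordinates). Camera axes: x right, y up, looking along -z (the intrinsics and any distortion apply to the point x, -y, -z); pixel columns grow to the right and rows downward; lengths in m; the calibration is good to about 2 mm. The wrist camera is an equidistant fisheye: a pixel r from the principal point sees the ray r / f radians off the axis. A picture is of the moment at which its call begins: read the wrist's pose just before it. camera_info takes no time and is no camera call; for the wrist camera it gives the pose at the moment of the call.
- bot.sign_off(): hands the job in, once; it reports no verdict.
The state is a dict: "time_s": time; "joint_positions": joint angles; "qvel": joint speeds; "effort": joint torques, N m; "position": TCP position; "orientation": TCP orientation; "wrist_force": force on the tool from outside, world axes, zero at the start; "torque": the same for the moment, N m; "finger_gap": finger opening in m.
Only numpy, scipy, OpenCV 4.12 (cv2) and the standard library are available. Lean on these libraries where they do the work, as an engineer would, in place of code of your own. Each camera call takes 0.05 s, during which the arm holds its last target.

## Working session

There is one attempt and no reset: what is moved stays moved. The work goes in short steps, Python scripts to look and compute and a tool call to move; the robot and the scene stay as the last step left them, time stands still between calls to the robot, and variables do not carry over. Pictures are saved under pics/ and viewed, and the job is handed in when it is done.

Besides the shell and the picture viewer there is one more tool, called after ">>>" by a JSON object that holds its "method" and its "body", one argument or row to a line. play_rows: Moves the arm, as the interface text tells. Its arguments: {"type":"object","properties":{"series":{"type":"array"}},"required":["series"]}

```bash
mkdir -p pics; ls; python3 - <<'E'
from cell import bot
import cv2,numpy as np
np.set_printoptions(precision=4,suppress=True)
print(bot.get_state()); print(bot.grip_point_offset)
for n in ("scene","side","wrist"):
    i=bot.camera_info(n); print(n,i)
    p,d=bot.read_camera(n); np.savez(f"{n}0.npz",p=p,d=d,M=i["cam_to_world"],fov=i["fov_y"],cx=i["cx"],cy=i["cy"])
    cv2.imwrite(f"pics/{n}0.png",p[:,:,::-1])
E
```

```text
pics
{'time_s': 0.0, 'joint_positions': array([ 1.1165,  0.5285,  1.4339, -0.    ,  1.1814, -0.1785]), 'qvel': array([ 0.002 ,  0.0017,  0.0009, -0.0007,  0.0006,  0.0001]), 'effort': array([  0.    , -44.0048, -17.6593,   0.0633,   0.0582,  -0.0002]), 'position': array([0.1699, 0.6007, 0.2216]), 'orientation': array([-0.4318, -3.1111,  0.0032]), 'wrist_force': array([-0.8901, -0.318 ,  0.9018]), 'torque': array([-0.0222,  0.0104,  0.0055]), 'finger_gap': 0.08677377199647206}
0.0187
scene {'fov_y': 57.93990668857218, 'cx': 323.9036695479549, 'cy': 248.43340161229352, 'cam_to_world': array([[-0.2798, -0.6385,  0.7169,  1.3728],
       [ 0.96  , -0.1947,  0.2012,  0.2362],
       [ 0.0111,  0.7445,  0.6675,  0.8919],
       [ 0.    ,  0.    ,  0.    ,  1.    ]])}
side {'fov_y': 51.62233512200305, 'cx': 308.98442255594534, 'cy': 243.11795573468152, 'cam_to_world': array([[ 0.996 ,  0.0589, -0.0677,  0.4323],
       [-0.0889,  0.5444, -0.8341, -0.9215],
       [-0.0122,  0.8367,  0.5475,  0.6954],
       [ 0.    ,  0.    ,  0.    ,  1.    ]])}
wrist {'fov_y': 65.70646984690485, 'cx': 324.1836360464687, 'cy': 242.9588095037348, 'cam_to_world': array([[ 0.272 , -0.9306, -0.245 ,  0.1036],
       [ 0.9623,  0.2625,  0.0713,  0.6201],
       [-0.0021, -0.2551,  0.9669,  0.3839],
       [ 0.    ,  0.    ,  0.    ,  1.    ]])}
```

View pics/scene0.png

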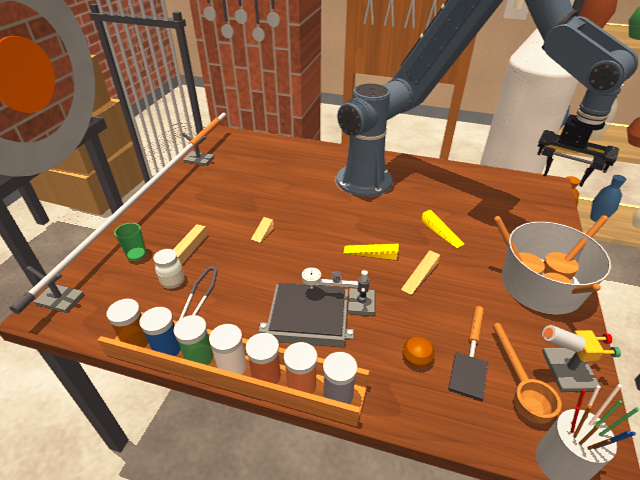

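View pics/side0.png

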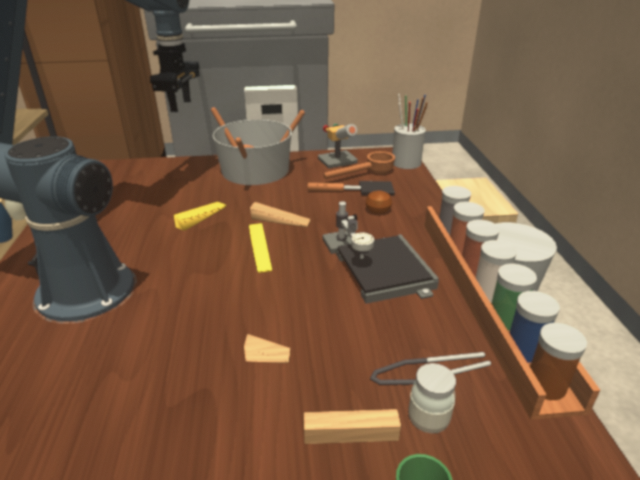

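View pics/wrist0.png

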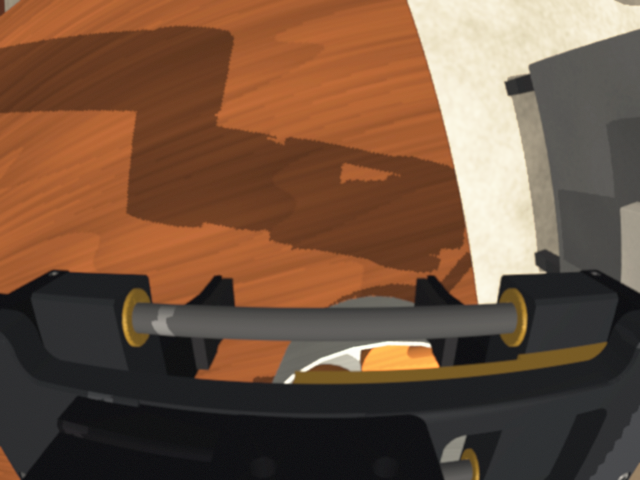

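The wanted wedge is the plain wooden one at scene (421,272) and side (280,216). The stub is at scene (262,230), the block at (190,245), the marver at (310,312) and the gauge at (338,285). The yellow ones are decoys. Next I'll measure these.

```bash
cat > h.py <<'E'
import numpy as np,cv2
np.set_printoptions(precision=4,suppress=True,linewidth=150)
class V:
    def __init__(s,n,tag="0"):
        z=np.load(f"{n}{tag}.npz"); s.p,s.d,s.M=z["p"],z["d"],z["M"]; s.cx,s.cy=float(z["cx"]),float(z["cy"])
        s.f=240/np.tan(np.radians(float(z["fov"]))/2)
    def ray(s,u,v):
        r=np.array([(u-s.cx)/s.f,-(v-s.cy)/s.f,-1.0]); return s.M[:3,:3]@r,s.M[:3,3]
    def plane(s,u,v,z):
        r,o=s.ray(u,v); return o+r*(z-o[2])/r[2]
    def cloud(s):
        v,u=np.mgrid[:480,:640]; d=s.d
        P=np.stack([(u-s.cx)/s.f*d,-(v-s.cy)/s.f*d,-d],-1); return P@s.M[:3,:3].T+s.M[:3,3]
    def proj(s,P):
        c=s.M[:3,:3].T@(np.asarray(P)-s.M[:3,3]); return np.array([s.cx-s.f*c[0]/c[2],s.cy+s.f*c[1]/c[2]])
E
python3 - <<'E'
from h import *
for n,box in(("scene",(240,180,480,370)),("side",(220,170,460,320))):
    v=V(n); x0,y0,x1,y1=box
    c=cv2.resize(v.p[y0:y1,x0:x1],None,fx=3.2,fy=3,interpolation=cv2.INTER_CUBIC); cv2.imwrite(f"pics/{n}0c.png",c[:,:,::-1])
    C=v.cloud(); hsv=cv2.cvtColor(v.p,cv2.COLOR_RGB2HSV)
    print(n,"wedge px hsv",[hsv[q] for q in(((272,421),(230,262)) if n=="scene" else ((216,280),(350,262)))])
    print("bench z", [C[q][2].round(4) for q in ((200,300),(300,450))] if n=="scene" else [C[q][2].round(4) for q in((300,200),(400,250))])
    m=(C[...,2]>0.004)&(C[...,2]<0.2)&(v.d>0)&(hsv[...,1]>60)&(hsv[...,2]>110)
    k,l,st,ce=cv2.connectedComponentsWithStats(m.astype(np.uint8))
    for i in range(1,k):
        if st[i,4]>150: print(st[i],C[l==i].mean(0),np.percentile(C[l==i][:,2],[2,98]),hsv[l==i].mean(0))
E
```

```text
scene wedge px hsv [array([ 25, 127, 255], dtype=uint8), array([ 25, 125, 255], dtype=uint8)]
bench z [np.float64(0.0009), np.float64(-0.0024)]
[ 64   0  33  28 457] [-1.3483 -2.2907  0.0958] [0.0085 0.1719] [  8.5667 135.3545 128.1532]
[321   0  26  13 283] [-2.305  -0.7489  0.0438] [0.0065 0.0839] [ 14.5018 105.9364 170.8975]
[484   0  53  29 566] [-2.3047  0.567   0.0502] [0.0057 0.1527] [ 14.4753 105.1643 166.6025]
[607   3  33  22 392] [-2.3052  1.2731  0.1406] [0.0805 0.1964] [ 14.4362 107.9184 166.1276]
[ 196   43  125   52 4264] [-0.6878 -0.7205  0.1017] [0.0081 0.1967] [  9.0319 158.6083 135.9247]
[ 343   42   68   40 1856] [-0.9282 -0.1682  0.1238] [0.0197 0.1971] [ 12.319  190.4176 144.4461]
[439  54  33  42 667] [-0.9238  0.2709  0.1026] [0.0112 0.1948] [ 12.3163 190.4228 142.7886]
[  0  84  75  58 704] [ 0.0993 -1.2542  0.1651] [0.0989 0.1993] [ 11.3764 169.4929 127.9276]
[185 118  36  32 240] [-0.0192 -0.6538  0.0863] [0.0701 0.0946] [ 13.4208 179.4542 210.8167]
[421 210  43  38 538] [0.2308 0.3008 0.019 ] [0.0047 0.0361] [ 28.5855 254.8439 251.816 ]
[585 215  22  23 18
[... 2005 characters left out ...]
17] [0.0119 0.0553] [ 12.1158 176.6638 142.2429]
[174 203  51  26 571] [0.2178 0.2842 0.0188] [0.0048 0.0361] [ 24.3117 171.683  224.4553]
[250 203  60  23 667] [0.4357 0.2605 0.0184] [0.0044 0.0363] [ 16.4048 125.9535 211.1844]
[ 426  207  174  211 3716] [ 0.866  -0.2424  0.0477] [0.0076 0.107 ] [ 11.6787 146.8515 172.2228]
[249 224  22  47 626] [0.3916 0.1042 0.02  ] [0.0053 0.0365] [ 28.0735 160.3275 239.9712]
[244 335  45  27 839] [ 0.3994 -0.2466  0.0191] [0.0048 0.0361] [ 18.2682 119.2241 238.8164]
[ 303  410   97   33 2843] [ 0.5335 -0.435   0.0297] [0.0052 0.0391] [ 17.4731 121.8132 200.6651]
[396 454  56  26 253] [ 0.6033 -0.5478  0.0934] [0.0885 0.0961] [ 53.0079 102.4427 135.1146]
```

View pics/scene0c.png

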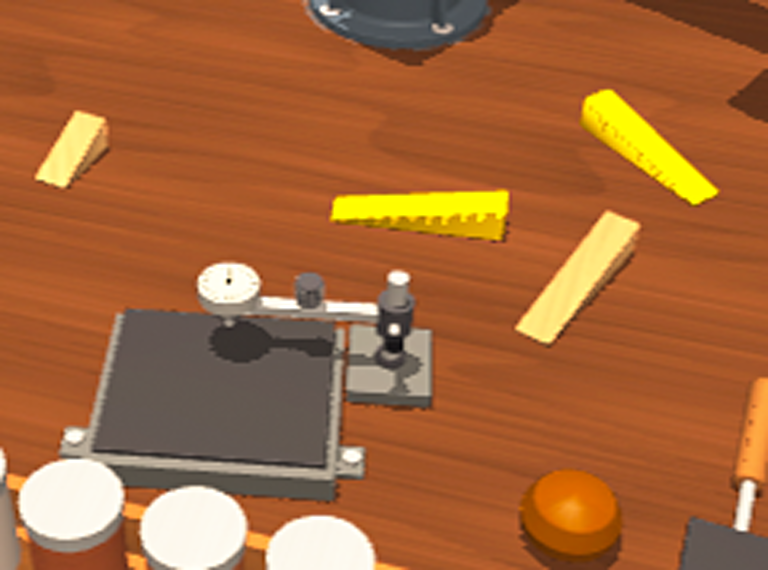

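View pics/side0c.png

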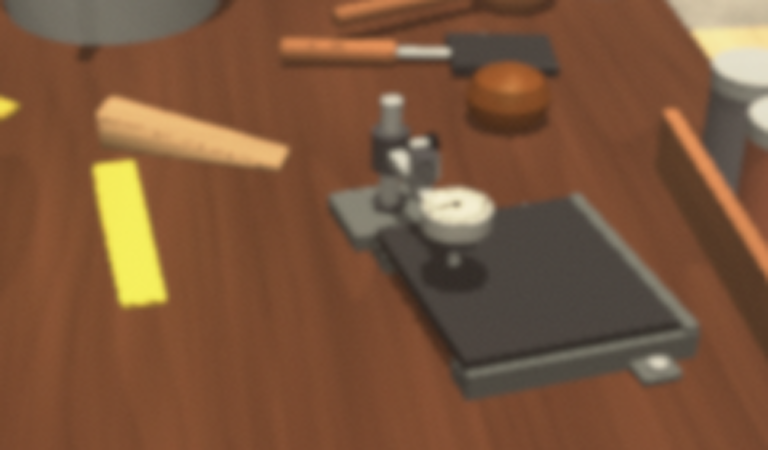

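```bash
python3 - <<'E'
from h import *
# wedge + plate + knob
for n in("scene","side"):
    v=V(n); C=v.cloud(); hsv=cv2.cvtColor(v.p,cv2.COLOR_RGB2HSV)
    sat=hsv[...,1]<200
    m=(C[...,2]>0.004)&(C[...,2]<0.042)&(abs(C[...,0]-.445)<.13)&(abs(C[...,1]-.262)<.1)&(hsv[...,2]>130)&sat&(hsv[...,1]>60)
    k,l,st,ce=cv2.connectedComponentsWithStats(m.astype(np.uint8)); i=1+np.argmax(st[1:,4]); P=C[l==i]
    mu=P[:,:2].mean(0); w,E=np.linalg.eigh(np.cov(P[:,:2].T)); a=E[:,1]
    t=(P[:,:2]-mu)@a; s=(P[:,:2]-mu)@E[:,0]
    if np.corrcoef(t,P[:,2])[0,1]>0: a=-a;t=-t
    print(n,"wedge mean",mu,"axis to toe",a,np.degrees(np.arctan2(a[1],a[0])),"ext",t.min(),t.max(),s.min(),s.max(), "mid",mu+a*(t.min()+t.max())/2)
    # slope top pts: fit z by rect
    box=cv2.minAreaRect(P[:,:2].astype(np.float32)*1000); print(box)
    # plate top
    m=(abs(C[...,2]-.032)<.006)&(hsv[...,2]<90)&(C[...,0]>.45)&(C[...,0]<.85)&(abs(C[...,1]-.05)<.2)
    m=cv2.morphologyEx(m.astype(np.uint8),cv2.MORPH_OPEN,np.ones((3,3)))
    k,l,st,ce=cv2.connectedComponentsWithStats(m); i=1+np.argmax(st[1:,4]); P=C[l==i]
    print("plate",st[i],P.mean(0),cv2.minAreaRect(P[:,:2].astype(np.float32)*1000))
    m=(C[...,2]>.085)&(C[...,2]<.16)&(C[...,0]>.5)&(C[...,0]<.75)&(abs(C[...,1]-.1)<.15)
    k,l,st,ce=cv2.connectedComponentsWithStats(m.astype(np.uint8))
    for i in range(1,k):
        if st[i,4]>8:print(st[i],C[l==i].mean(0),C[l==i].min(0),C[l==i].max(0))
E
```

```text
scene wedge mean [0.4506 0.2656] axis to toe [ 0.926  -0.3775] -22.181716789133965 ext -0.08084050558352829 0.08213075998450954 -0.01642610427312818 0.01981560464924735 mid [0.4512 0.2653]
((450.557373046875, 263.7973937988281), (34.33365249633789, 162.63681030273438), 68.69599914550781)
plate [305 287  25  14 235] [0.6278 0.0066 0.0312] ((625.8469848632812, 7.771244049072266), (48.07380676269531, 61.30830764770508), 42.675865173339844)
[301 268  20  17 281] [ 0.6316 -0.0056  0.0984] [ 0.6008 -0.0316  0.085 ] [0.6528 0.0174 0.1044]
[332 271   9  12  92] [0.6174 0.0573 0.1019] [0.6037 0.0458 0.0855] [0.6256 0.0666 0.1113]
[358 270  11  17 126] [0.6046 0.1253 0.1007] [0.5922 0.1109 0.0854] [0.6155 0.1387 0.1214]
side wedge mean [0.4369 0.2603] axis to toe [ 0.9507 -0.3101] -18.064306500110515 ext -0.07111787718394234 0.09128509732435823 -0.02652730045322471 0.01730836074742625 mid [0.4465 0.2572]
((448.24713134765625, 262.0013427734375), (40.77981185913086, 162.15090942382812), 70.14216613769531)
plate [ 338  237   93   55 2969] [ 0.6771 -0.016   0.0308] ((676.4010620117188, -2.2746353149414062), (162.1102752685547, 184.4883270263672), 11.166107177734375)
[336 202  12  17 133] [0.5966 0.1182 0.0999] [0.5836 0.1069 0.0851] [0.6116 0.1342 0.122 ]
[347 219  10  13 117] [0.6102 0.0498 0.1002] [0.6002 0.0417 0.0858] [0.6219 0.0672 0.1109]
[351 233  23  18 333] [ 0.6226 -0.0158  0.0972] [ 0.5995 -0.0354  0.0851] [0.6488 0.0158 0.1034]
```

```bash
python3 - <<'E'
from h import *
s=V("scene");d=V("side")
f=lambda v,c,o,z: v.plane(o[0]+c[0]/3.2,o[1]+c[1]/3,z)
for c in((122,312),(340,322),(95,450),(325,465)): print("scene corner",f(s,c,(240,180),.032))
for c in((383,232),(575,197),(468,360),(680,323)): print("side corner",f(d,c,(220,170),.032))
def tri(a,b):
    r1,o1=a;r2,o2=b; A=np.stack([r1,-r2],1); t=np.linalg.lstsq(A,o2-o1,rcond=None)[0]; return (o1+r1*t[0]+o2+r2*t[1])/2, np.linalg.norm(o1+r1*t[0]-o2-r2*t[1])
R=lambda v,c,o: v.ray(o[0]+c[0]/3.2,o[1]+c[1]/3)
print("knobtop",tri(R(s,(310,281),(240,180)),R(d,(425,144),(220,170))))
print("dial",tri(R(s,(230,283),(240,180)),R(d,(456,209),(220,170))))
print("coltop",tri(R(s,(399,278),(240,180)),R(d,(392,100),(220,170))))
E
```

```text
scene corner [ 0.6245 -0.1015  0.032 ]
scene corner [0.5828 0.0789 0.032 ]
scene corner [ 0.7756 -0.0663  0.032 ]
scene corner [0.7394 0.1064 0.032 ]
side corner [0.5862 0.0628 0.032 ]
side corner [0.7418 0.0987 0.032 ]
side corner [ 0.6194 -0.1055  0.032 ]
side corner [ 0.7717 -0.078   0.032 ]
knobtop (array([0.6158, 0.0599, 0.1123]), np.float64(0.0030270599533885334))
dial (array([ 0.6251, -0.0057,  0.0964]), np.float64(0.003032976370296635))
coltop (array([0.5997, 0.1266, 0.1174]), np.float64(0.0013910865344379888))
```

>>> {"method": "play_rows", "body": {
  "series": [
    {"x":-0.041,"y":-0.029,"claw":0},
    {"x":-0.041,"y":-0.029,"claw":0},
    {"x":-0.041,"y":-0.029,"claw":0},
    {"x":-0.041,"y":-0.029,"claw":0},
    {"x":-0.041,"y":-0.029,"claw":0},
    {"x":-0.041,"y":-0.029,"claw":0},
    {"x":-0.041,"y":-0.029,"claw":0},
    {"x":-0.041,"y":-0.029,"claw":0},
    {"x":-0.041,"y":-0.029,"claw":0},
    {"x":-0.041,"y":-0.029,"claw":0},
    {"x":-0.041,"y":-0.029,"claw":0},
    {"x":-0.041,"y":-0.029,"claw":0}
  ]
}}

```text
invalid input at $.series[0]: expected keys x, y, z, rx, ry, rz, claw
```

```bash
cat > go.py <<'E'
import sys
from h import *
from cell import bot
from scipy.spatial.transform import Rotation as Ro
def delta(target,yaw=None,verbose=True):
    """world target of TCP -> total shift in tool axes; yaw = world angle (deg) of tool x"""
    s=bot.get_state(); R=Ro.from_rotvec(s["orientation"]).as_matrix(); p=s["position"]
    print("t",round(s["time_s"],2),"pos",p,"F",s["wrist_force"],"gap",round(s["finger_gap"],4))
    print("toolx yaw",np.degrees(np.arctan2(R[1,0],R[0,0])).round(2),"tool z",R[:,2])
    if target is not None: print("shift tool",R.T@(np.array(target)-p))
    if yaw is not None:
        a=np.radians(yaw); X=np.array([np.cos(a),np.sin(a),0]);Z=np.array([0,0,-1.]);D=np.stack([X,np.cross(Z,X),Z],1)
        print("turn tool",Ro.from_matrix(R.T@D).as_rotvec())
def shot(n,tag):
    i=bot.camera_info(n); p,d=bot.read_camera(n); np.savez(f"{n}{tag}.npz",p=p,d=d,M=i["cam_to_world"],fov=i["fov_y"],cx=i["cx"],cy=i["cy"]); cv2.imwrite(f"pics/{n}{tag}.png",p[:,:,::-1])
E
python3 - <<'E'
from go import *
delta([.614,.057,.15],164.2); shot("wrist","1")
E
```

```text
t 0.15 pos [0.1699 0.6009 0.2218] F [ 0.5071  0.5765 -0.1805] gap 0.087
toolx yaw 164.2 tool z [-0.0007 -0.0015 -1.    ]
shift tool [-0.5754 -0.4023  0.0723]
turn tool [-0.0016 -0.0003 -0.    ]
```

All keys are needed.

>>> {"method": "play_rows", "body": {
  "series": [
    {"x":-0.041,"y":-0.029,"z":0,"rx":0,"ry":0,"rz":0,"claw":0},
    {"x":-0.041,"y":-0.029,"z":0,"rx":0,"ry":0,"rz":0,"claw":0},
    {"x":-0.041,"y":-0.029,"z":0,"rx":0,"ry":0,"rz":0,"claw":0},
    {"x":-0.041,"y":-0.029,"z":0,"rx":0,"ry":0,"rz":0,"claw":0},
    {"x":-0.041,"y":-0.029,"z":0,"rx":0,"ry":0,"rz":0,"claw":0},
    {"x":-0.041,"y":-0.029,"z":0,"rx":0,"ry":0,"rz":0,"claw":0},
    {"x":-0.041,"y":-0.029,"z":0,"rx":0,"ry":0,"rz":0,"claw":0},
    {"x":-0.041,"y":-0.029,"z":0,"rx":0,"ry":0,"rz":0,"claw":0},
    {"x":-0.041,"y":-0.029,"z":0,"rx":0,"ry":0,"rz":0,"claw":0},
    {"x":-0.041,"y":-0.029,"z":0,"rx":0,"ry":0,"rz":0,"claw":0},
    {"x":-0.041,"y":-0.029,"z":0,"rx":0,"ry":0,"rz":0,"claw":0},
    {"x":-0.041,"y":-0.029,"z":0,"rx":0,"ry":0,"rz":0,"claw":0}
  ]
}}

```text
time_s: 1.7
position: [0.5596, 0.1222, 0.2209]
orientation: [0.42, 3.112, 0.003]
wrist_force: [1.6, 0.2, 0.5]
finger_gap: 0.0003
```

```bash
python3 - <<'E'
from go import *
delta([.614,.057,.15],164.2); shot("wrist","2"); shot("side","2")
E
```

```text
t 1.7 pos [0.5596 0.1222 0.2209] F [1.6196 0.1938 0.509 ] gap 0.0003
toolx yaw 164.62 tool z [ 0.0011  0.0016 -1.    ]
shift tool [-0.0697 -0.0485  0.0709]
turn tool [0.0018 0.0007 0.0074]
```

View pics/wrist2.png

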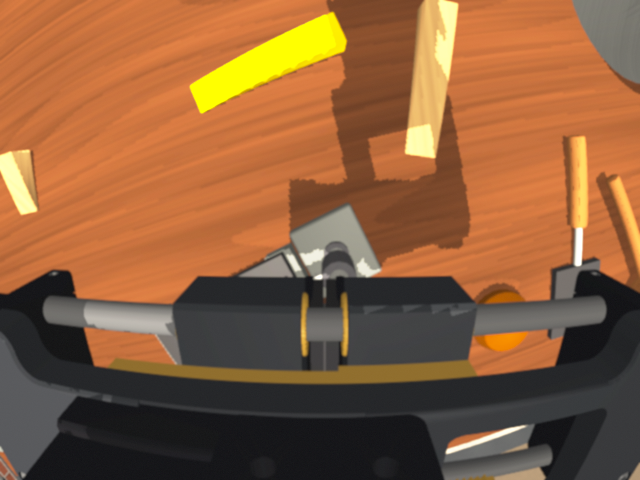

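The wrist view shows the column at (338,250) and the wedge with its toe end at (420,156). I'll cross-check both.

```bash
cat >> h.py <<'E'
def fish(v,u,w,z):
    x,y=u-v.cx,w-v.cy; r=np.hypot(x,y); a=r/v.f; k=np.sin(a)/max(r,1e-9)
    q=v.M[:3,:3]@np.array([x*k,-y*k,-np.cos(a)]); o=v.M[:3,3]; return o+q*(z-o[2])/q[2]
E
python3 - <<'E'
from h import *
v=V("wrist","2")
p=v.p[200:290,270:400]; cv2.imwrite("pics/w2col.png",cv2.resize(p,None,fx=6,fy=6,interpolation=cv2.INTER_CUBIC)[:,:,::-1])
p=v.p[0:170,380:480]; cv2.imwrite("pics/w2wed.png",cv2.resize(p,None,fx=3.5,fy=3.5,interpolation=cv2.INTER_CUBIC)[:,:,::-1])
E
```

```text
(no output)
```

View pics/w2col.png

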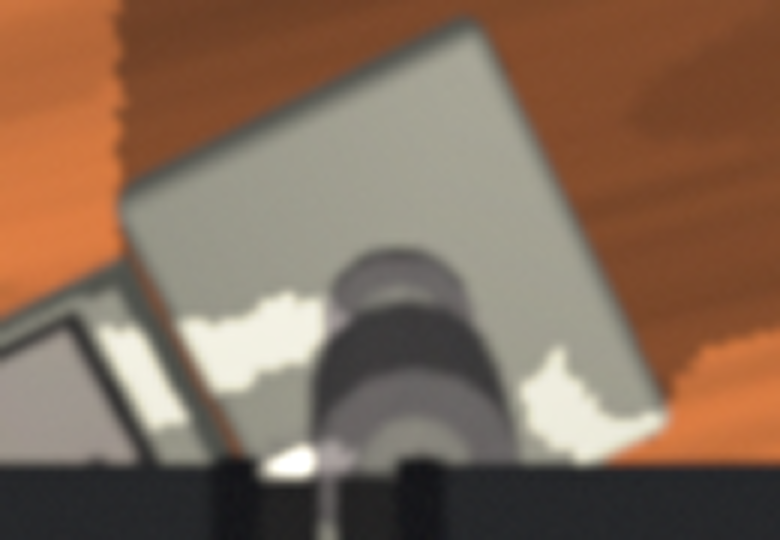

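View pics/w2wed.png

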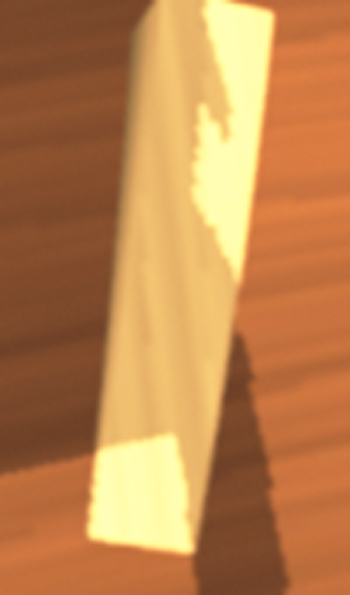

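```bash
python3 - <<'E'
from h import *
v=V("wrist","2")
for q in((348.3,203.3),(290.3,234.2),(381.3,268.7)): print("foot",fish(v,*q,.018))
a=fish(v,405.1,154.3,.006);b=fish(v,435.1,158,.006);c=fish(v,458.3,2.9,.038);d=fish(v,424,.5,.038)
print(a,b,c,d,np.linalg.norm(a-b),np.linalg.norm(c-d))
t=(a+b)/2;h=(c+d)/2; w=(t-h)[:2]; print("toe",t,"heel",h,"len",np.linalg.norm(w),"yaw",np.degrees(np.arctan2(w[1],w[0])),"c",(t+h)/2, "from toe edge yaw", np.degrees(np.arctan2(*(b-a)[[1,0]])))
E
```

```text
foot [0.5534 0.1493 0.018 ]
foot [0.5684 0.0847 0.018 ]
foot [0.629  0.1656 0.018 ]
[0.521 0.219 0.006] [0.532  0.2496 0.006 ] [0.3815 0.3078 0.038 ] [0.3744 0.2729 0.038 ] 0.0324568353106581 0.03559360989058551
toe [0.5265 0.2343 0.006 ] heel [0.378  0.2903 0.038 ] len 0.1587548766327681 yaw -20.673355522643995 c [0.4522 0.2623 0.022 ] from toe edge yaw 70.10937627549664
```

The wedge centre is (0.452,0.262) with yaw -20.5°, and all the views agree. Next, move over the knob.

>>> {"method": "play_rows", "body": {
  "series": [
    {"x":-0.035,"y":-0.0245,"z":0,"rx":0,"ry":0,"rz":0,"claw":0},
    {"x":-0.035,"y":-0.0245,"z":0,"rx":0,"ry":0,"rz":0,"claw":0},
    {"x":0,"y":0,"z":0.03,"rx":0,"ry":0,"rz":0,"claw":0},
    {"x":0,"y":0,"z":0.03,"rx":0,"ry":0,"rz":0,"claw":0},
    {"x":0,"y":0,"z":0.02,"rx":0,"ry":0,"rz":0,"claw":0},
    {"x":0,"y":0,"z":0,"rx":0,"ry":0,"rz":0,"claw":0}
  ]
}}

```text
time_s: 2.55
position: [0.6169, 0.0534, 0.1383]
orientation: [0.429, 3.11, 0.004]
wrist_force: [0.3, 0.8, -0.1]
finger_gap: 0.0002
```

```bash
python3 - <<'E'
from go import *
delta([.614,.057,.13],164.2); shot("scene","3"); shot("side","3")
a=V("scene","3");b=V("side","3")
for v in(a,b): print(v.proj([.614,.057,.112]))
c=cv2.resize(a.p[230:330,280:400],None,fx=5,fy=5,interpolation=2);d=cv2.resize(b.p[170:270,300:420],None,fx=5,fy=5,interpolation=2)
cv2.imwrite("pics/k3a.png",c[:,:,::-1]);cv2.imwrite("pics/k3b.png",d[:,:,::-1])
E
```

```text
t 2.55 pos [0.6169 0.0534 0.1383] F [ 0.2796  0.765  -0.1071] gap 0.0002
toolx yaw 164.29 tool z [ 0.0022  0.002  -1.    ]
shift tool [0.0037 0.0027 0.0083]
turn tool [0.0025 0.0016 0.0016]
[336.3241 272.5612]
[352.7201 219.2244]
```

View pics/k3a.png

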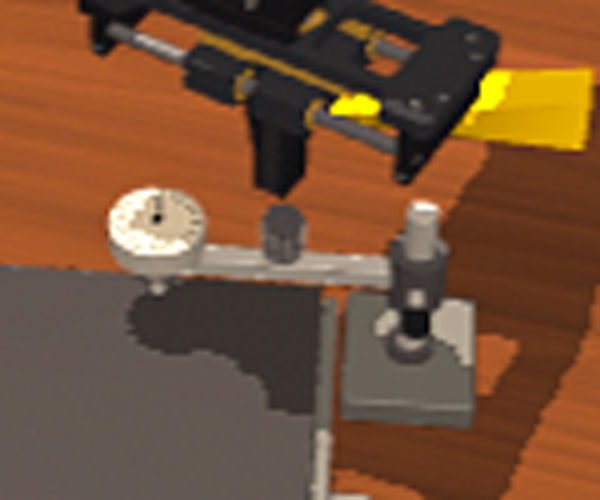

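View pics/k3b.png

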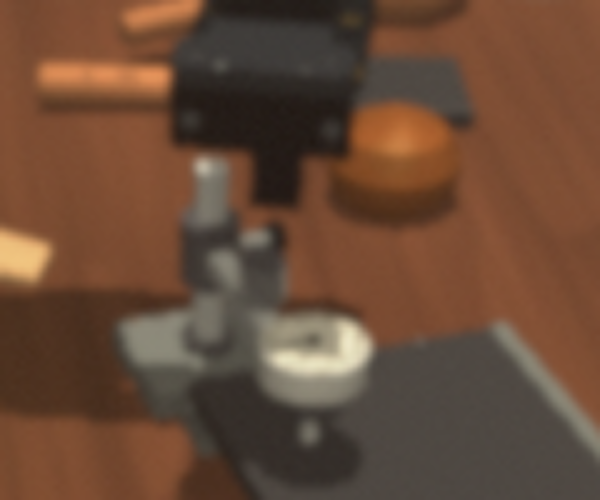

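>>> {"method": "play_rows", "body": {
  "series": [
    {"x":0.0037,"y":0.0027,"z":0.01,"rx":0,"ry":0,"rz":0,"claw":0},
    {"x":0,"y":0,"z":0.01,"rx":0,"ry":0,"rz":0,"claw":0},
    {"x":0,"y":0,"z":0.005,"rx":0,"ry":0,"rz":0,"claw":0},
    {"x":0,"y":0,"z":0.005,"rx":0,"ry":0,"rz":0,"claw":0},
    {"x":0,"y":0,"z":0.005,"rx":0,"ry":0,"rz":0,"claw":0},
    {"x":0,"y":0,"z":0.005,"rx":0,"ry":0,"rz":0,"claw":0}
  ]
}}

```text
time_s: 3.4
position: [0.6174, 0.0577, 0.1023]
orientation: [0.426, 3.101, 0.004]
wrist_force: [-1.4, -0.1, 6.7]
finger_gap: 0.0006
```

```bash
python3 - <<'E'
from go import *
delta([.614,.057,.090],164.2)
E
```

```text
t 3.4 pos [0.6174 0.0577 0.1023] F [-1.3829 -0.1372  6.6875] gap 0.0006
toolx yaw 164.34 tool z [ 0.0118  0.0011 -0.9999]
shift tool [ 0.0033 -0.0016  0.0123]
turn tool [0.0043 0.0111 0.0025]
```

>>> {"method": "play_rows", "body": {
  "series": [
    {"x":0.001,"y":0,"z":0.005,"rx":0,"ry":0.004,"rz":0,"claw":0},
    {"x":0.001,"y":0,"z":0.005,"rx":0,"ry":0.004,"rz":0,"claw":0},
    {"x":0,"y":0,"z":0.003,"rx":0,"ry":0,"rz":0,"claw":0}
  ]
}}

```text
time_s: 3.78
position: [0.6175, 0.0577, 0.0923]
orientation: [0.427, 3.104, 0.006]
wrist_force: [-3.9, 0.8, 7.6]
finger_gap: 0.0004
```

```bash
python3 - <<'E'
from go import *
delta([.614,.057,.090],164.2)
E
```

```text
t 3.77 pos [0.6175 0.0577 0.0923] F [-3.8691  0.8389  7.6337] gap 0.0004
toolx yaw 164.34 tool z [ 0.0085  0.0025 -1.    ]
shift tool [ 0.0032 -0.0016  0.0023]
turn tool [0.0047 0.0075 0.0025]
```

>>> {"method": "play_rows", "body": {
  "series": [
    {"x":0,"y":0,"z":0.003,"rx":0,"ry":0,"rz":0,"claw":0},
    {"x":0,"y":0,"z":0.001,"rx":0,"ry":0,"rz":0,"claw":0}
  ]
}}

```text
time_s: 4.03
position: [0.6174, 0.0577, 0.0901]
orientation: [0.427, 3.104, 0.006]
wrist_force: [-1.3, -0.4, 5.1]
finger_gap: 0.0005
```

```bash
python3 - <<'E'
from go import *
delta([.614,.057,.090],164.2); shot("scene","4");a=V("scene","4")
c=cv2.resize(a.p[250:330,290:390],None,fx=7,fy=7,interpolation=2);cv2.imwrite("pics/k4a.png",c[:,:,::-1])
E
```

```text
t 4.03 pos [0.6174 0.0577 0.0901] F [-1.2829 -0.4165  5.0668] gap 0.0005
toolx yaw 164.33 tool z [ 0.0086  0.0026 -1.    ]
shift tool [ 0.0031 -0.0016  0.0001]
turn tool [0.0049 0.0075 0.0023]
```

View pics/k4a.png

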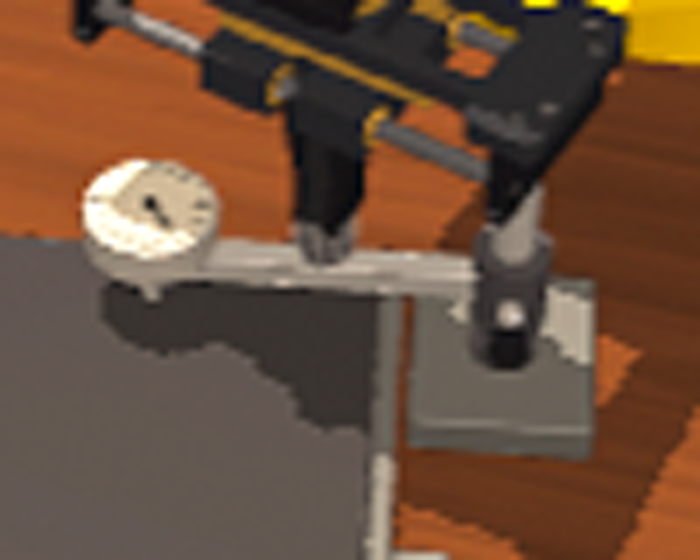

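The needle has turned about 140° clockwise, which is about 4 mm. Now I'll retract and go to the wedge.

>>> {"method": "play_rows", "body": {
  "series": [
    {"x":0,"y":0,"z":-0.01,"rx":0,"ry":0,"rz":0,"claw":0},
    {"x":0,"y":0,"z":-0.04,"rx":0,"ry":0.007,"rz":0,"claw":0},
    {"x":0,"y":0,"z":-0.04,"rx":0,"ry":0,"rz":0,"claw":0},
    {"x":0.038,"y":0.022,"z":0,"rx":0,"ry":0,"rz":0,"claw":70},
    {"x":0.038,"y":0.022,"z":0,"rx":0,"ry":0,"rz":0,"claw":70},
    {"x":0.038,"y":0.022,"z":0,"rx":0,"ry":0,"rz":0,"claw":70},
    {"x":0.038,"y":0.022,"z":0,"rx":0,"ry":0,"rz":0,"claw":70},
    {"x":0.038,"y":0.022,"z":0,"rx":0,"ry":0,"rz":0.04,"claw":70},
    {"x":0.038,"y":0.022,"z":0,"rx":0,"ry":0,"rz":0.04,"claw":70},
    {"x":0,"y":0,"z":0,"rx":0,"ry":0,"rz":0,"claw":70}
  ]
}}

```text
time_s: 5.32
position: [0.4342, 0.2516, 0.1872]
orientation: [0.56, 3.078, 0.013]
wrist_force: [-0.1, -0.2, 0.0]
finger_gap: 0.0584
```

```bash
python3 - <<'E'
from go import *
delta([.4005,.2818,.1],159.5); shot("scene","5");shot("wrist","5");a=V("scene","5")
c=cv2.resize(a.p[250:330,290:390],None,fx=7,fy=7,interpolation=2);cv2.imwrite("pics/k5a.png",c[:,:,::-1])
for q in((343,247),(345,254),(397,249),(398,259)): print(V("scene").plane(*q,.015 if q[0]<390 else .03))
E
```

```text
t 5.33 pos [0.4342 0.2516 0.1872] F [-0.1141 -0.2462  0.0024] gap 0.0584
toolx yaw 159.38 tool z [ 0.0142  0.0061 -0.9999]
shift tool [0.0432 0.0155 0.0869]
turn tool [ 0.0107  0.0112 -0.002 ]
[0.4077 0.0257 0.015 ]
[0.4364 0.0392 0.015 ]
[0.3859 0.1857 0.03  ]
[0.4284 0.1954 0.03  ]
```

View pics/k5a.png

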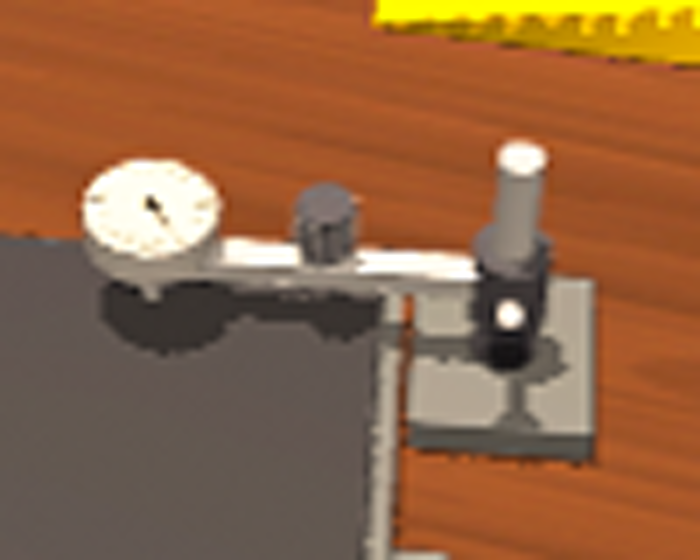

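View pics/wrist5.png

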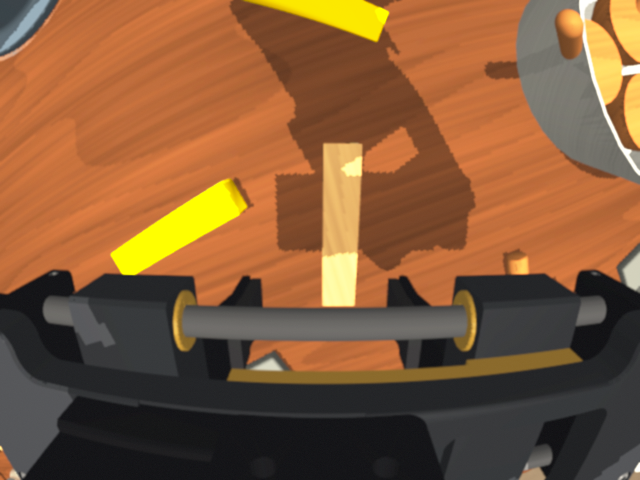

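View pics/scene5.png

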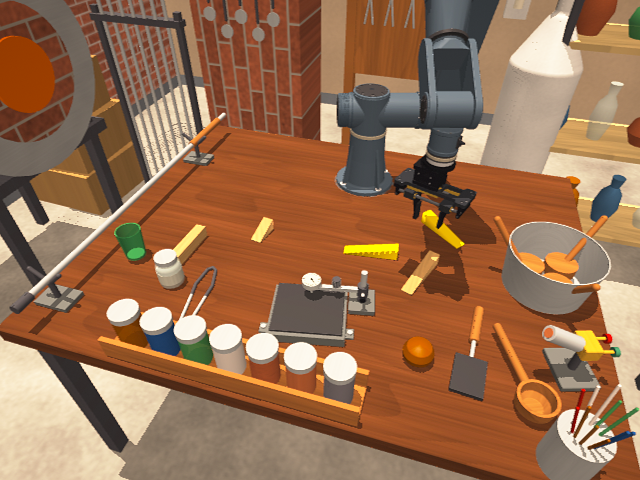

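The gauge is unchanged and the knob is free. The wedge is in the wrist view: heel corners (323,143) and (363,144), toe near row 306.

```bash
python3 - <<'E'
from go import *
v=V("wrist","5")
p=v.p[130:320,280:410]; cv2.imwrite("pics/w5.png",cv2.resize(p,None,fx=3,fy=3,interpolation=2)[:,:,::-1])
a=fish(v,323,143,.038);b=fish(v,362.5,144,.038); h=(a+b)/2
print(a,b,np.linalg.norm(a-b))
for r,zz in((200,.026),(250,.016),(300,.008)):
    m=np.where((v.p[r,300:380,1]>120))[0]+300; print(r,m.min(),m.max(),(fish(v,m.min(),r,zz)+fish(v,m.max(),r,zz))/2)
delta([.4005,.2818,.006],159.5)
E
```

```text
[0.3704 0.2766 0.038 ] [0.3824 0.3071 0.038 ] 0.03278771634884618
200 323 360 [0.4228 0.2744 0.026 ]
250 322 357 [0.4682 0.2564 0.016 ]
300 321 355 [0.5194 0.2367 0.008 ]
t 5.42 pos [0.4371 0.2503 0.1874] F [-0.3462 -0.024  -0.1773] gap 0.0603
toolx yaw 159.25 tool z [ 0.017   0.0061 -0.9998]
shift tool [0.0478 0.0144 0.1809]
turn tool [ 0.0117  0.0137 -0.0043]
```

View pics/w5.png

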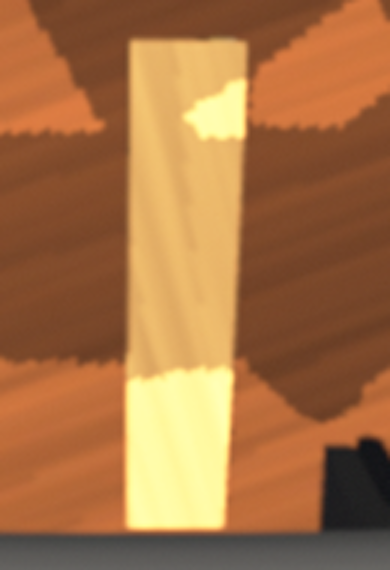

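>>> {"method": "play_rows", "body": {
  "series": [
    {"x":0.025,"y":0.0075,"z":0,"rx":0.012,"ry":0.014,"rz":0,"claw":70},
    {"x":0.022,"y":0.0075,"z":0.03,"rx":0,"ry":0,"rz":0,"claw":70},
    {"x":0,"y":0,"z":0.04,"rx":0,"ry":0,"rz":0,"claw":70},
    {"x":0,"y":0,"z":0.03,"rx":0,"ry":0,"rz":0,"claw":70},
    {"x":0,"y":0,"z":0.015,"rx":0,"ry":0,"rz":0,"claw":70},
    {"x":0,"y":0,"z":0,"rx":0,"ry":0,"rz":0,"claw":70}
  ]
}}

```text
time_s: 6.18
position: [0.4107, 0.2788, 0.0709]
orientation: [0.577, 3.076, 0.008]
wrist_force: [0.3, 0.4, -0.1]
finger_gap: 0.0607
```

```bash
python3 - <<'E'
from go import *
delta([.3997,.2828,.007],159.0)
E
```

```text
t 6.17 pos [0.4107 0.2788 0.0709] F [ 0.3447  0.3691 -0.1362] gap 0.0607
toolx yaw 158.74 tool z [ 0.0129  0.0029 -0.9999]
shift tool [ 0.0124 -0.0008  0.0637]
turn tool [ 0.0074  0.011  -0.0045]
```

>>> {"method": "play_rows", "body": {
  "series": [
    {"x":0.012,"y":-0.001,"z":0,"rx":0.007,"ry":0.011,"rz":-0.004,"claw":70},
    {"x":0,"y":0,"z":0.03,"rx":0,"ry":0,"rz":0,"claw":70},
    {"x":0,"y":0,"z":0.02,"rx":0,"ry":0,"rz":0,"claw":70},
    {"x":0,"y":0,"z":0.01,"rx":0,"ry":0,"rz":0,"claw":70},
    {"x":0,"y":0,"z":0,"rx":0,"ry":0,"rz":0,"claw":70}
  ]
}}

```text
time_s: 6.8
position: [0.4026, 0.2833, 0.0134]
orientation: [0.575, 3.082, 0.008]
wrist_force: [-0.4, -0.1, -0.3]
finger_gap: 0.0609
```

```bash
python3 - <<'E'
from go import *
delta([.3997,.2828,.007],159.0)
E
```

```text
t 6.8 pos [0.4026 0.2833 0.0134] F [-0.3999 -0.0879 -0.2777] gap 0.0609
toolx yaw 158.87 tool z [ 0.0072  0.0036 -1.    ]
shift tool [ 0.0026 -0.0016  0.0064]
turn tool [ 0.006   0.0054 -0.0023]
```

>>> {"method": "play_rows", "body": {
  "series": [
    {"x":0.0026,"y":-0.0016,"z":0.006,"rx":0.006,"ry":0.005,"rz":0,"claw":70},
    {"x":0,"y":0,"z":0.001,"rx":0,"ry":0,"rz":0,"claw":70},
    {"x":0,"y":0,"z":0,"rx":0,"ry":0,"rz":0,"claw":0},
    {"x":0,"y":0,"z":0,"rx":0,"ry":0,"rz":0,"claw":0},
    {"x":0,"y":0,"z":0,"rx":0,"ry":0,"rz":0,"claw":0},
    {"x":0,"y":0,"z":0,"rx":0,"ry":0,"rz":0,"claw":0},
    {"x":0,"y":0,"z":0,"rx":0,"ry":0,"rz":0,"claw":0}
  ]
}}

```text
time_s: 7.68
position: [0.4006, 0.2834, 0.0081]
orientation: [0.575, 3.085, 0.003]
wrist_force: [0.4, 0.4, -0.6]
finger_gap: 0.0319
```

```bash
python3 - <<'E'
from go import *
delta([.3997,.2828,.08],159.0)
E
```

```text
t 7.67 pos [0.4006 0.2834 0.0081] F [ 0.399   0.4281 -0.5631] gap 0.0319
toolx yaw 158.88 tool z [ 0.0035  0.0011 -1.    ]
shift tool [ 0.0005 -0.0007 -0.0719]
turn tool [ 0.0023  0.0028 -0.0021]
```

>>> {"method": "play_rows", "body": {
  "series": [
    {"x":0,"y":0,"z":-0.015,"rx":0,"ry":0,"rz":0,"claw":0},
    {"x":0,"y":0,"z":-0.03,"rx":0,"ry":0,"rz":0,"claw":0},
    {"x":0,"y":0,"z":-0.03,"rx":0,"ry":0,"rz":0,"claw":0},
    {"x":-0.0148,"y":-0.03,"z":0,"rx":0,"ry":0,"rz":0,"claw":0},
    {"x":-0.0148,"y":-0.03,"z":0,"rx":0,"ry":0,"rz":0,"claw":0},
    {"x":-0.0148,"y":-0.03,"z":0,"rx":0,"ry":0,"rz":0,"claw":0},
    {"x":-0.0148,"y":-0.03,"z":0,"rx":0,"ry":0,"rz":0,"claw":0},
    {"x":-0.0148,"y":-0.03,"z":0,"rx":0,"ry":0,"rz":0,"claw":0},
    {"x":-0.0148,"y":-0.03,"z":0,"rx":0,"ry":0,"rz":0,"claw":0},
    {"x":-0.0148,"y":-0.03,"z":0,"rx":0,"ry":0,"rz":0,"claw":0},
    {"x":-0.0148,"y":-0.03,"z":0,"rx":0,"ry":0,"rz":0,"claw":0},
    {"x":0,"y":0,"z":0,"rx":0,"ry":0,"rz":0,"claw":0}
  ]
}}

```text
time_s: 9.18
position: [0.4285, 0.0095, 0.0953]
orientation: [0.569, 3.072, 0.007]
wrist_force: [-0.2, 0.1, -0.7]
finger_gap: 0.0314
```

```bash
python3 - <<'E'
from go import *
delta([.430,-.051,.08],191.5)
E
```

```text
t 9.18 pos [0.4285 0.0095 0.0953] F [-0.1953  0.0834 -0.6865] gap 0.0314
toolx yaw 159.03 tool z [ 0.0175  0.0014 -0.9998]
shift tool [-0.0228 -0.056   0.0152]
turn tool [ 0.0028  0.0175 -0.5666]
```

>>> {"method": "play_rows", "body": {
  "series": [
    {"x":-0.011,"y":-0.028,"z":0,"rx":0,"ry":0.017,"rz":0,"claw":0},
    {"x":-0.011,"y":-0.028,"z":0,"rx":0,"ry":0,"rz":0,"claw":0},
    {"x":0,"y":0,"z":0,"rx":0,"ry":0,"rz":-0.14,"claw":0},
    {"x":0,"y":0,"z":0,"rx":0,"ry":0,"rz":-0.14,"claw":0},
    {"x":0,"y":0,"z":0,"rx":0,"ry":0,"rz":-0.14,"claw":0},
    {"x":0,"y":0,"z":0,"rx":0,"ry":0,"rz":-0.14,"claw":0},
    {"x":0,"y":0,"z":0,"rx":0,"ry":0,"rz":0,"claw":0}
  ]
}}

```text
time_s: 10.05
position: [0.4271, -0.0466, 0.0989]
orientation: [-0.336, 3.121, 0.014]
wrist_force: [0.5, -0.7, -0.4]
finger_gap: 0.0318
```

```bash
python3 - <<'E'
from go import *
delta([.430,-.051,.05],191.5); shot("side","6"); shot("scene","6"); shot("wrist","6")
a=V("scene","6");b=V("side","6")
c=cv2.resize(a.p[210:350,230:400],None,fx=4,fy=4,interpolation=2);d=cv2.resize(b.p[180:320,230:450],None,fx=3.5,fy=3.5,interpolation=2)
cv2.imwrite("pics/s6a.png",c[:,:,::-1]);cv2.imwrite("pics/s6b.png",d[:,:,::-1])
E
```

```text
t 10.05 pos [ 0.4271 -0.0466  0.0989] F [ 0.4898 -0.6985 -0.3617] gap 0.0318
toolx yaw -167.71 tool z [ 0.0011  0.0092 -1.    ]
shift tool [-0.0017 -0.0054  0.0488]
turn tool [0.0088 0.003  0.0137]
```

View pics/s6a.png

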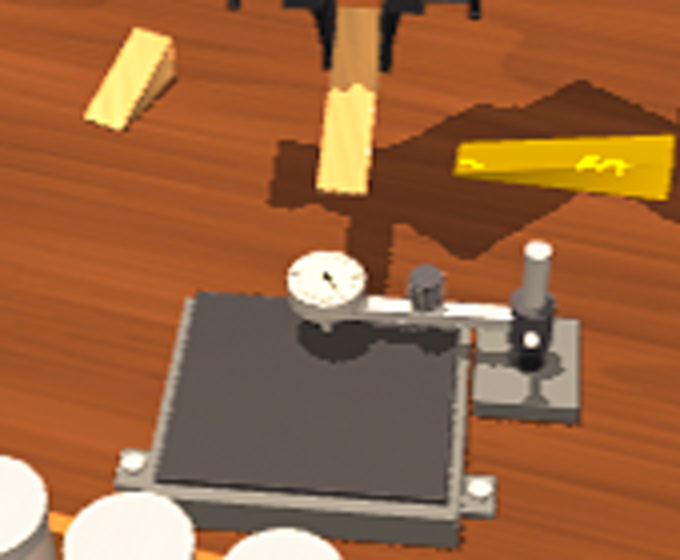

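View pics/s6b.png

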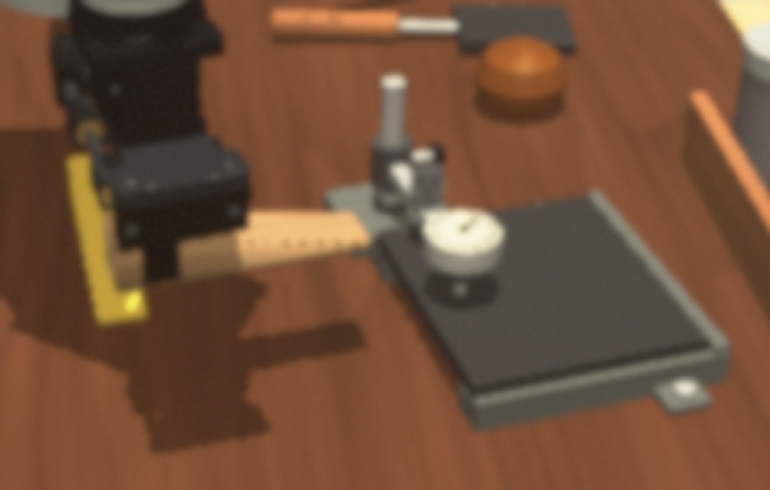

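View pics/wrist6.png

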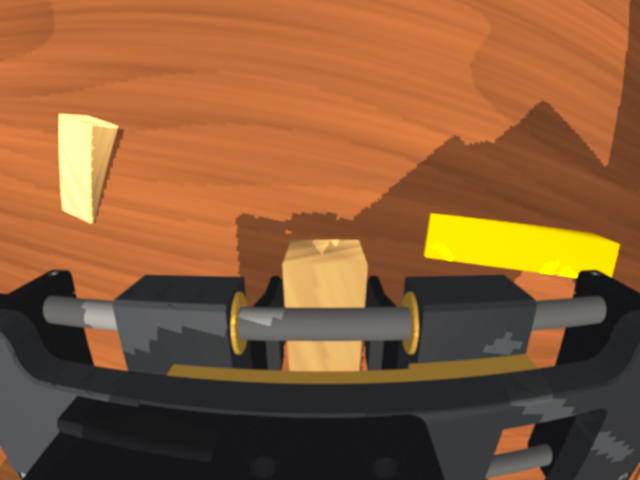

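The wedge is held level and square, its line meeting the middle of the front edge, with the gauge unchanged. Now I'll lower it.

>>> {"method": "play_rows", "body": {
  "series": [
    {"x":-0.0015,"y":-0.0055,"z":0.02,"rx":0.009,"ry":0.003,"rz":0.007,"claw":0},
    {"x":0,"y":0,"z":0.03,"rx":0,"ry":0,"rz":0,"claw":0},
    {"x":0,"y":0,"z":0.025,"rx":0,"ry":0,"rz":0,"claw":0},
    {"x":0,"y":0,"z":0,"rx":0,"ry":0,"rz":0,"claw":0}
  ]
}}

```text
time_s: 10.7
position: [0.4318, -0.0519, 0.0228]
orientation: [-0.316, 3.122, -0.004]
wrist_force: [-0.7, -0.5, -0.4]
finger_gap: 0.0319
```

```bash
python3 - <<'E'
from go import *
delta([.430,-.051,.0081],191.8)
E
```

```text
t 10.7 pos [ 0.4318 -0.0519  0.0228] F [-0.6679 -0.4635 -0.4351] gap 0.0319
toolx yaw -168.45 tool z [ 0.0038 -0.0019 -1.    ]
shift tool [0.0016 0.0013 0.0147]
turn tool [-0.0027  0.0034 -0.0044]
```

>>> {"method": "play_rows", "body": {
  "series": [
    {"x":0,"y":0.001,"z":0.008,"rx":-0.003,"ry":0.003,"rz":0,"claw":0},
    {"x":0,"y":0,"z":0.004,"rx":0,"ry":0,"rz":0,"claw":0},
    {"x":0,"y":0,"z":0.003,"rx":0,"ry":0,"rz":0,"claw":0},
    {"x":0,"y":0,"z":0.001,"rx":0,"ry":0,"rz":0,"claw":0}
  ]
}}

```text
time_s: 11.2
position: [0.433, -0.0512, 0.0081]
orientation: [-0.314, 3.122, -0.002]
wrist_force: [-2.0, -0.5, 9.0]
finger_gap: 0.0318
```

```bash
python3 - <<'E'
from go import *
delta([.430,-.051,.0081],191.8); shot("side","7"); shot("scene","7")
a=V("scene","7");b=V("side","7")
c=cv2.resize(a.p[210:350,230:400],None,fx=4,fy=4,interpolation=2);d=cv2.resize(b.p[180:320,230:450],None,fx=3.5,fy=3.5,interpolation=2)
cv2.imwrite("pics/s7a.png",c[:,:,::-1]);cv2.imwrite("pics/s7b.png",d[:,:,::-1])
E
```

```text
t 11.2 pos [ 0.433  -0.0512  0.0081] F [-1.9791 -0.5473  9.0306] gap 0.0318
toolx yaw -168.51 tool z [ 0.0037 -0.0009 -1.    ]
shift tool [ 0.0029  0.0008 -0.    ]
turn tool [-0.0016  0.0034 -0.0054]
```

View pics/s7a.png

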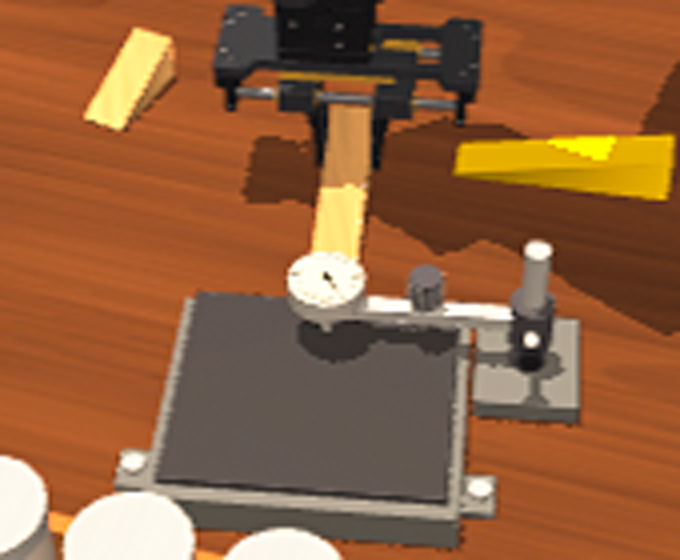

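View pics/s7b.png

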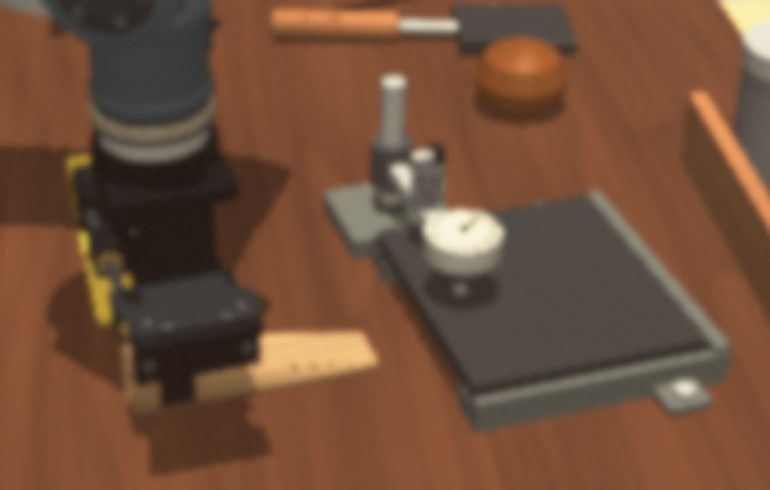

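The wedge lies on the bench in line with the front middle, its toe about 37 mm short of the edge. Now I'll slide it in.

>>> {"method": "play_rows", "body": {
  "series": [
    {"x":-0.01,"y":0,"z":0,"rx":0,"ry":0,"rz":0,"claw":0},
    {"x":-0.015,"y":0,"z":0,"rx":0,"ry":0,"rz":0,"claw":0},
    {"x":-0.015,"y":0,"z":0,"rx":0,"ry":0,"rz":0,"claw":0},
    {"x":-0.015,"y":0,"z":0,"rx":0,"ry":0,"rz":0,"claw":0},
    {"x":-0.01,"y":0,"z":0,"rx":0,"ry":0,"rz":0,"claw":0},
    {"x":0,"y":0,"z":0,"rx":0,"ry":0,"rz":0,"claw":0}
  ]
}}

```text
time_s: 12.05
position: [0.5044, -0.0375, 0.0089]
orientation: [-0.315, 3.117, -0.005]
wrist_force: [-0.3, -0.7, -0.9]
finger_gap: 0.0316
```

```bash
cat >> go.py <<'E'
def bed():
    p=bot.get_state()["position"]; a=np.radians(11.6); e=p[:2]-np.array([.6005,-.0167]); X=np.array([np.cos(a),np.sin(a)]);Y=np.array([-X[1],X[0]])
    print("bed frame: grasp",e@X,e@Y,"wedge centre x",e@X+.0544)
E
python3 - <<'E'
from go import *
delta([.430,-.051,.0081],191.6);bed(); shot("side","8"); shot("scene","8")
a=V("scene","8");b=V("side","8")
c=cv2.resize(a.p[210:350,230:400],None,fx=4,fy=4,interpolation=2);d=cv2.resize(b.p[180:320,230:450],None,fx=3.5,fy=3.5,interpolation=2)
cv2.imwrite("pics/s8a.png",c[:,:,::-1]);cv2.imwrite("pics/s8b.png",d[:,:,::-1])
b=V("side","7"); print("toe",b.plane(334.3,274.9,.006),b.plane(338,283.4,.006))
E
```

```text
t 12.05 pos [ 0.5044 -0.0375  0.0089] F [-0.3305 -0.7146 -0.8637] gap 0.0316
toolx yaw -168.46 tool z [ 0.0092 -0.0024 -1.    ]
shift tool [0.0756 0.0017 0.0002]
turn tool [-0.0042  0.0086 -0.0011]
bed frame: grasp -0.09829569764283533 -0.0010567473497078697 wedge centre x -0.04389569764283533
toe [ 0.5637 -0.011   0.006 ] [ 0.5678 -0.0435  0.006 ]
```

View pics/s8b.png

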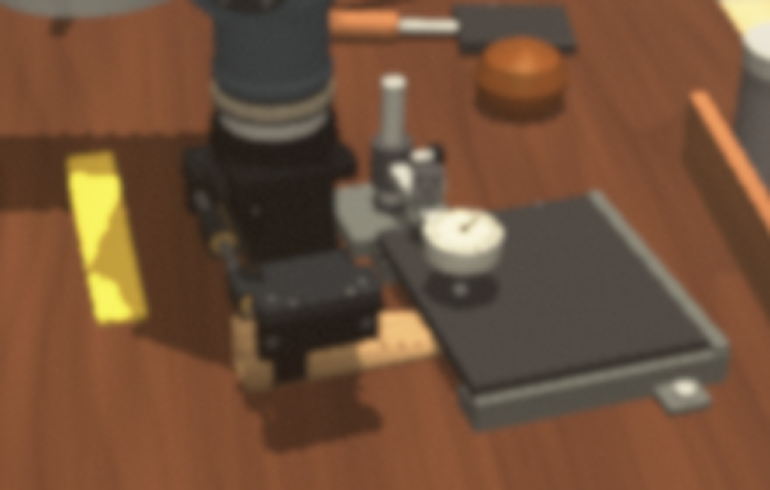

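View pics/s8a.png

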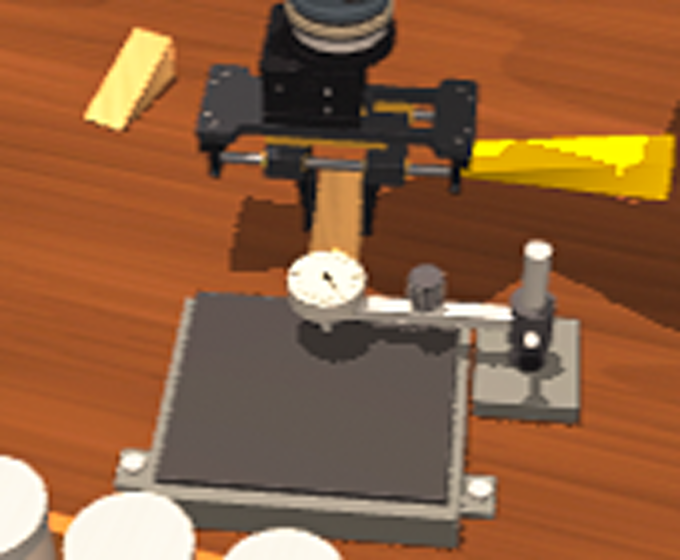

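Toe under the plate, gauge unchanged. Now I'll press the wedge flat and approach contact.

>>> {"method": "play_rows", "body": {
  "series": [
    {"x":0,"y":0,"z":0.001,"rx":-0.004,"ry":0.008,"rz":0,"claw":0},
    {"x":-0.008,"y":0.001,"z":0.0005,"rx":0,"ry":0,"rz":0,"claw":0},
    {"x":-0.008,"y":0,"z":0,"rx":0,"ry":0,"rz":0,"claw":0},
    {"x":0,"y":0,"z":0.0005,"rx":0,"ry":0,"rz":0,"claw":0}
  ]
}}

```text
time_s: 12.65
position: [0.5146, -0.0333, 0.0081]
orientation: [0.312, -3.118, -0.004]
wrist_force: [1.0, 0.5, 2.7]
finger_gap: 0.032
```

```bash
python3 - <<'E'
from go import *
delta([.430,-.051,.0081],191.6);bed()
E
```

```text
t 12.65 pos [ 0.5146 -0.0333  0.0081] F [1.0138 0.5454 2.6824] gap 0.032
toolx yaw -168.57 tool z [-0.0079  0.0018 -1.    ]
shift tool [ 0.0864 -0.0006  0.0007]
turn tool [ 0.0033 -0.0074 -0.003 ]
bed frame: grasp -0.0874992695801432 0.0010303391146267184 wedge centre x -0.033099269580143205
```

>>> {"method": "play_rows", "body": {
  "series": [
    {"x":-0.006,"y":0,"z":0,"rx":0,"ry":-0.004,"rz":0,"claw":0},
    {"x":-0.005,"y":0,"z":0,"rx":0,"ry":0,"rz":0,"claw":0},
    {"x":-0.005,"y":0,"z":0,"rx":0,"ry":0,"rz":0,"claw":0},
    {"x":-0.005,"y":0,"z":0,"rx":0,"ry":0,"rz":0,"claw":0},
    {"x":-0.003,"y":0,"z":0,"rx":0,"ry":0,"rz":0,"claw":0}
  ]
}}

```text
time_s: 13.28
position: [0.5287, -0.0286, 0.008]
orientation: [0.313, -3.101, -0.01]
wrist_force: [-6.2, -5.3, 7.6]
finger_gap: 0.0319
```

```bash
cat >> go.py <<'E'
def look(t):
    shot("side",t); shot("scene",t)
    a=V("scene",t);b=V("side",t)
    c=cv2.resize(a.p[255:305,285:385],None,fx=8,fy=8,interpolation=2);d=cv2.resize(b.p[215:315,280:400],None,fx=6,fy=6,interpolation=2)
    cv2.imwrite(f"pics/s{t}a.png",c[:,:,::-1]);cv2.imwrite(f"pics/s{t}b.png",d[:,:,::-1])
E
python3 - <<'E'
from go import *
delta([.430,-.051,.0081],191.6);bed();look("9")
E
```

```text
t 13.28 pos [ 0.5287 -0.0286  0.008 ] F [-6.1993 -5.2793  7.5746] gap 0.0319
toolx yaw -168.47 tool z [-0.0256  0.0039 -0.9997]
shift tool [ 0.1011 -0.0022  0.0024]
turn tool [ 0.009  -0.0243 -0.0013]
bed frame: grasp -0.07277308474879424 0.002775387911125557 wedge centre x -0.01837308474879424
```

View pics/s9a.png

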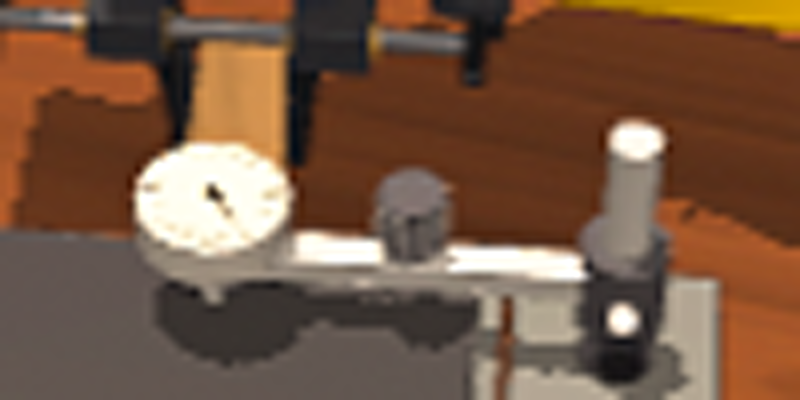

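View pics/s9b.png

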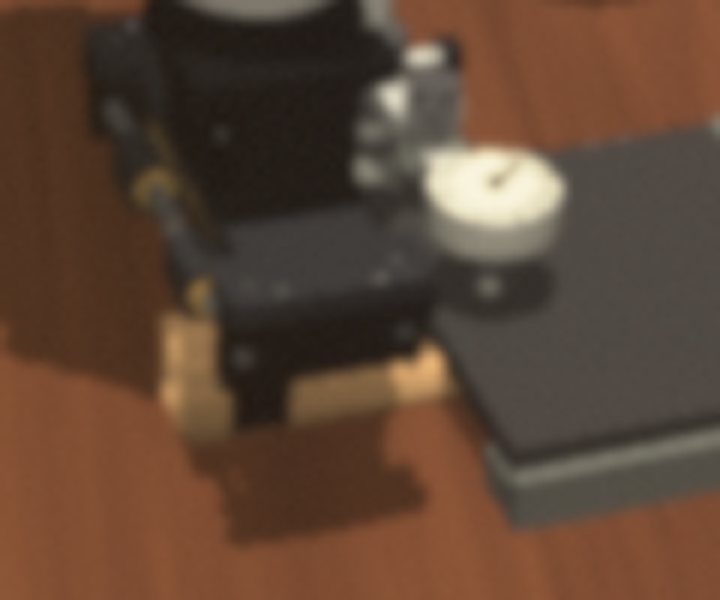

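Contact has started: about 8 N, needle still at 4 mm. I'll correct the small tool pitch while pushing.

>>> {"method": "play_rows", "body": {
  "series": [
    {"x":-0.001,"y":0,"z":0,"rx":0.004,"ry":-0.02,"rz":0,"claw":0},
    {"x":-0.004,"y":0,"z":0,"rx":0,"ry":-0.012,"rz":0,"claw":0},
    {"x":-0.005,"y":0,"z":0,"rx":0,"ry":-0.01,"rz":0,"claw":0}
  ]
}}

```text
time_s: 13.75
position: [0.5295, -0.0278, 0.008]
orientation: [0.318, -3.123, -0.015]
wrist_force: [-9.6, -7.8, 12.1]
finger_gap: 0.032
```

```bash

python3 - <<'E'
from go import *
delta([.430,-.051,.0081],191.6);bed();look("10")
E
```

```text
t 13.75 pos [ 0.5295 -0.0278  0.008 ] F [-9.5738 -7.8475 12.1382] gap 0.032
toolx yaw -168.37 tool z [-0.0033  0.009  -1.    ]
shift tool [ 0.1021 -0.0027 -0.    ]
turn tool [ 0.0095 -0.0015  0.0004]
bed frame: grasp -0.07177488763592947 0.003417129876733096 wedge centre x -0.017374887635929474
```

View pics/s10a.png

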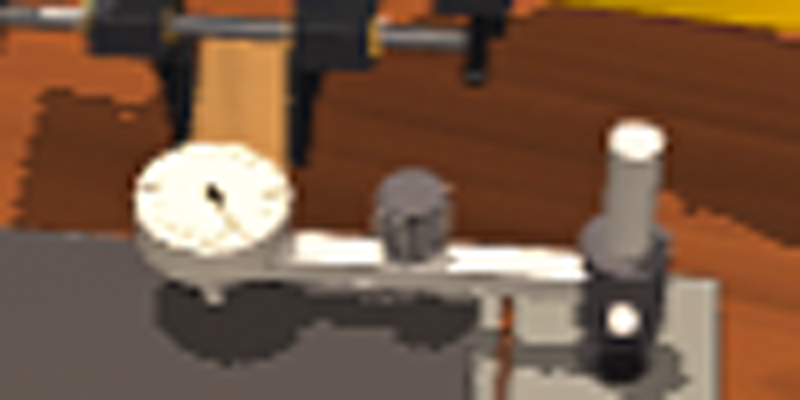

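>>> {"method": "play_rows", "body": {
  "series": [
    {"x":-0.002,"y":-0.002,"z":-0.0015,"rx":0.009,"ry":0,"rz":0,"claw":0},
    {"x":-0.007,"y":-0.001,"z":-0.0005,"rx":0,"ry":-0.006,"rz":0,"claw":0}
  ]
}}

```text
time_s: 14.1
position: [0.5333, -0.0278, 0.008]
orientation: [0.318, -3.117, -0.008]
wrist_force: [-9.8, -3.4, 5.1]
finger_gap: 0.0316
```

```bash

python3 - <<'E'
from go import *
delta([.430,-.051,.0081],191.6);bed()
E
```

```text
t 14.1 pos [ 0.5333 -0.0278  0.008 ] F [-9.7577 -3.4212  5.1442] gap 0.0316
toolx yaw -168.36 tool z [-0.0088  0.0042 -1.    ]
shift tool [ 0.1058 -0.0019  0.0007]
turn tool [ 0.0059 -0.0077  0.0007]
bed frame: grasp -0.06810928628436527 0.0026162583722985416 wedge centre x -0.013709286284365275
```

Better balanced. Continuing.

>>> {"method": "play_rows", "body": {
  "series": [
    {"x":-0.007,"y":-0.001,"z":-0.0005,"rx":0.003,"ry":-0.012,"rz":0,"claw":0},
    {"x":-0.007,"y":-0.001,"z":-0.0005,"rx":0.002,"ry":-0.008,"rz":0,"claw":0}
  ]
}}

```text
time_s: 14.35
position: [0.5375, -0.0259, 0.008]
orientation: [0.322, -3.115, -0.011]
wrist_force: [-11.4, -3.3, 6.0]
finger_gap: 0.0317
```

```bash

python3 - <<'E'
from go import *
delta([.430,-.051,.0081],191.6);bed();look("11")
E
```

```text
t 14.35 pos [ 0.5375 -0.0259  0.008 ] F [-11.4125  -3.2617   5.9764] gap 0.0317
toolx yaw -168.18 tool z [-0.011   0.0062 -0.9999]
shift tool [ 0.1103 -0.0026  0.001 ]
turn tool [ 0.0083 -0.0096  0.0038]
bed frame: grasp -0.06357240703532151 0.0036673221462816645 wedge centre x -0.00917240703532151
```

View pics/s11a.png

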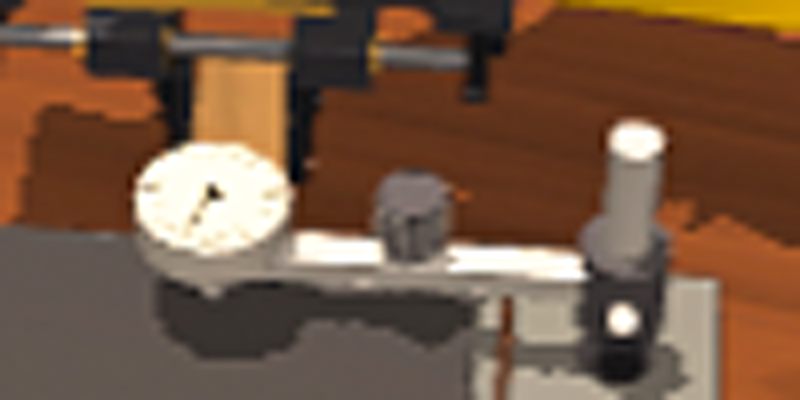

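View pics/s11b.png

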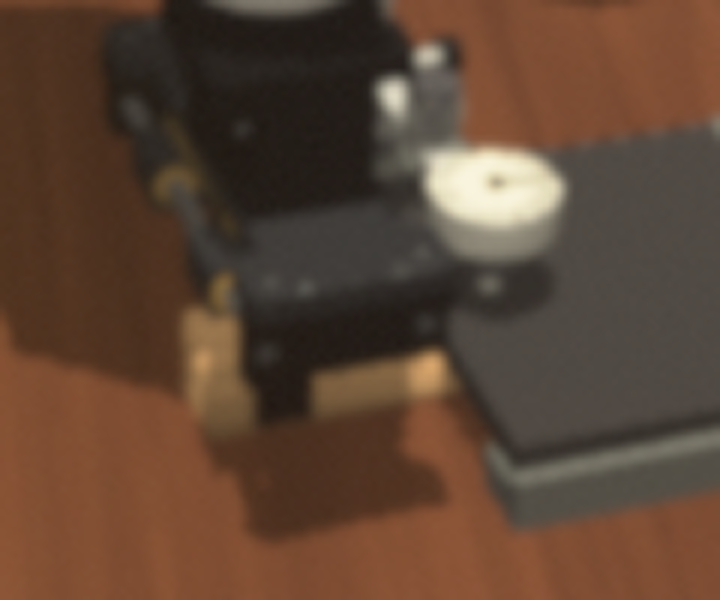

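The needle has moved on about 44°, i.e. about 1.2 mm. I'll continue by about 10 mm of wedge travel.

>>> {"method": "play_rows", "body": {
  "series": [
    {"x":-0.007,"y":-0.0015,"z":-0.0005,"rx":0.005,"ry":-0.012,"rz":0.002,"claw":0},
    {"x":-0.007,"y":-0.0015,"z":-0.0005,"rx":0.003,"ry":-0.008,"rz":0.002,"claw":0},
    {"x":-0.006,"y":-0.001,"z":-0.0005,"rx":0.002,"ry":-0.008,"rz":0,"claw":0}
  ]
}}

```text
time_s: 14.82
position: [0.5435, -0.0236, 0.008]
orientation: [0.323, -3.112, -0.012]
wrist_force: [-9.7, -3.4, 5.1]
finger_gap: 0.0319
```

```bash
cat >> go.py <<'E'
def needle(t):
    v=V("scene",t); th=np.radians(11.6)
    # dial ellipse: project circle on plane, search dark pixels along it
    hsv=v.p.astype(float).sum(2)
    c0=np.array([311.6,279.4]); c=v.plane(*c0,.078+.0)  # dial face height
    best=[]
    up=cv2.resize(v.p,None,fx=4,fy=4,interpolation=cv2.INTER_CUBIC).astype(float).sum(2)
    for k in range(0,360,3):
        a=np.radians(k); d=-np.array([np.cos(th),np.sin(th)])*1.0
        R=np.array([[np.cos(-a),-np.sin(-a)],[np.sin(-a),np.cos(-a)]])@d
        s=0
        for r in np.linspace(.005,.016,12):
            q=v.proj([c[0]+R[0]*r,c[1]+R[1]*r,c[2]]); s+=up[int(round(q[1]*4+1.5)),int(round(q[0]*4+1.5))]
        best.append((s/12,k))
    best.sort(); print(t,"needle",[(k,round(k/36,1),int(s)) for s,k in best[:5]])
E
python3 - <<'E'
from go import *
delta([.430,-.051,.0081],191.6);bed();look("12")
for t in("5","7","9","10","11","12"): needle(t)
E
```

```text
t 14.82 pos [ 0.5435 -0.0236  0.008 ] F [-9.651  -3.3878  5.0654] gap 0.0319
toolx yaw -168.16 tool z [-0.014   0.0066 -0.9999]
shift tool [ 0.1167 -0.0035  0.0013]
turn tool [ 0.0093 -0.0124  0.0041]
bed frame: grasp -0.057205226142295854 0.004673046361088322 wedge centre x -0.0028052261422958566
5 needle [(141, 3.9, 626), (144, 4.0, 629), (147, 4.1, 630), (339, 9.4, 633), (336, 9.3, 635)]
7 needle [(141, 3.9, 626), (144, 4.0, 629), (147, 4.1, 630), (339, 9.4, 633), (336, 9.3, 635)]
9 needle [(141, 3.9, 627), (144, 4.0, 630), (147, 4.1, 631), (339, 9.4, 633), (336, 9.3, 635)]
10 needle [(150, 4.2, 628), (339, 9.4, 634), (153, 4.2, 636), (336, 9.3, 636), (147, 4.1, 638)]
11 needle [(213, 5.9, 593), (210, 5.8, 608), (216, 6.0, 614), (207, 5.8, 622), (219, 6.1, 622)]
12 needle [(255, 7.1, 500), (258, 7.2, 515), (252, 7.0, 523), (261, 7.2, 538), (249, 6.9, 563)]
```

View pics/s12a.png

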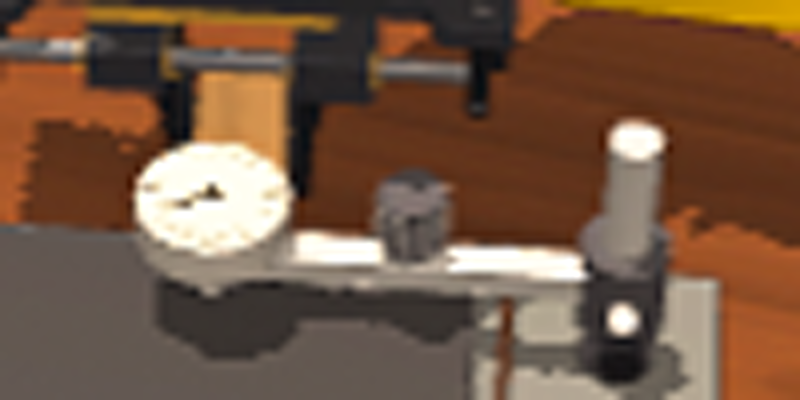

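Needle at 255°, i.e. 7.05 mm, which is 3.05 mm more than before. I'll hold still and recheck.

>>> {"method": "play_rows", "body": {
  "series": [
    {"x":0,"y":0,"z":0,"rx":0,"ry":0,"rz":0,"claw":0},
    {"x":0,"y":0,"z":0,"rx":0,"ry":0,"rz":0,"claw":0},
    {"x":0,"y":0,"z":0,"rx":0,"ry":0,"rz":0,"claw":0},
    {"x":0,"y":0,"z":0,"rx":0,"ry":0,"rz":0,"claw":0}
  ]
}}

```text
time_s: 15.42
position: [0.5438, -0.0236, 0.0081]
orientation: [0.323, -3.111, -0.012]
wrist_force: [-4.5, -2.6, 3.3]
finger_gap: 0.0317
```

```bash
python3 - <<'E'
from go import *
delta([.430,-.051,.0081],191.6);bed();look("13")
needle("13")
delta(None);shot("scene","14");needle("14"); print(bot.get_state()["qvel"])
a=V("side","13"); C=a.cloud(); 
E
```

```text
t 15.43 pos [ 0.5438 -0.0236  0.0081] F [-4.5189 -2.6163  3.2847] gap 0.0317
toolx yaw -168.13 tool z [-0.0146  0.0064 -0.9999]
shift tool [ 0.117  -0.0035  0.0014]
turn tool [ 0.0092 -0.013   0.0047]
bed frame: grasp -0.05692305581599317 0.004684409412549143 wedge centre x -0.002523055815993172
13 needle [(255, 7.1, 538), (258, 7.2, 548), (252, 7.0, 561), (261, 7.2, 565), (249, 6.9, 597)]
t 15.53 pos [ 0.5438 -0.0235  0.0081] F [-4.7916 -3.0151  2.6605] gap 0.0316
toolx yaw -168.13 tool z [-0.0145  0.0064 -0.9999]
14 needle [(255, 7.1, 537), (258, 7.2, 547), (252, 7.0, 560), (261, 7.2, 564), (249, 6.9, 596)]
[-0.0002 -0.0009  0.0004  0.0008 -0.0009  0.0009]
```

View pics/s13b.png

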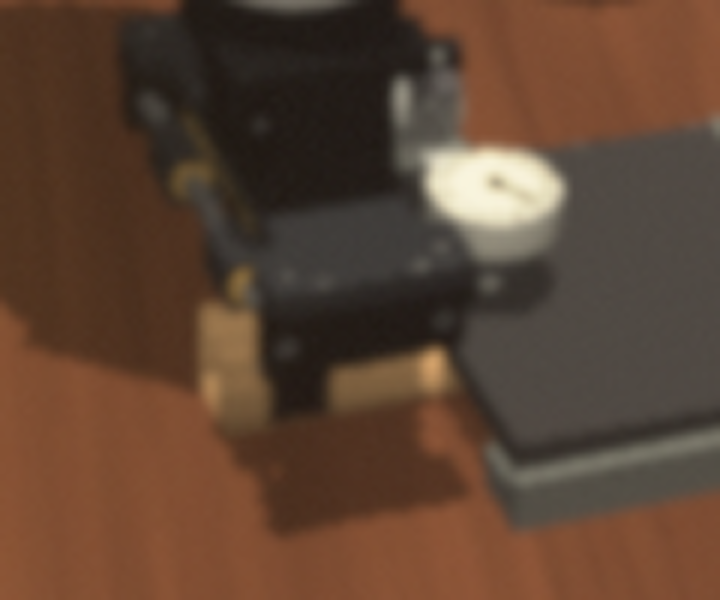

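View pics/scene14.png

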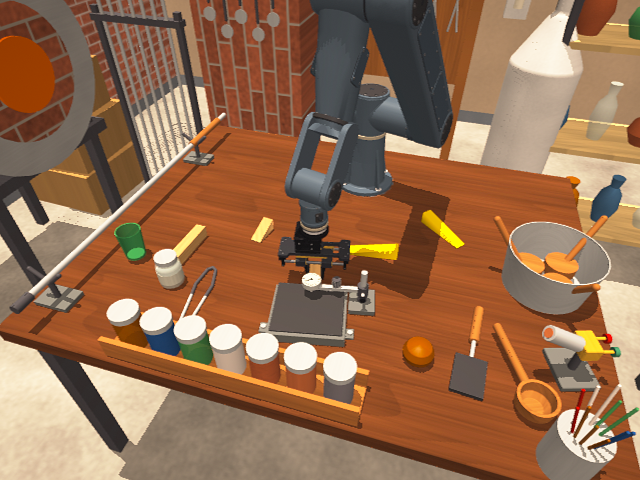

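All is stable: needle steady at about 7.1 mm, gripper clear of the dial and plate. Handing in.

```bash
python3 -c "
from cell import bot
print(bot.sign_off()); s=bot.get_state(); print(s['time_s'],s['position'],s['wrist_force'],s['finger_gap'])"
```

```text
the job is handed in; nothing more can be done
None
the job is handed in; nothing more can be done
```

The job is handed in with the front edge lifted by about 3.8 mm (3.1 mm more on the gauge). The sign-off gives no verdict, so these are my own last checks.

- **Gauge:** I pushed it down by the knob with shut fingers until the needle read about 4.0 mm, then let go. It still read 4.0 mm after the gripper had left.
- **Wedge:** I gripped the long wooden wedge near its heel, laid it flat in front of the bed and slid it in square under the middle of the front edge.
- **Lift:** The needle ended at about 7.1 mm and stayed there over repeated looks, with the arm still.
- **Hold:** The wedge is still gripped (31.7 mm opening). It is about 5 mm off the middle line, at the height it was picked up from and tilted at most about 0.016 rad. The gripper is roughly 20 mm short of the dial.
- **Bystanders:** In the last picture the other things on the bench look unmoved. I compared this by eye and did not measure it.
- **Not measured directly:** I did not measure the back edge or the height of each front corner. That the back is still seated is inferred from the pictures, and the lift from the gauge reading.

During the push there was a sideways force of up to about 8 N and the tool tipped by about 0.026 rad. I corrected both before the plate lifted, and about 3 N sideways remained at the end.

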